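Unfold the crank grip of the square sample mill and try a quarter turn

ROBOT

A 6-joint arm with a two-finger parallel gripper is mounted at the origin on the work surface. World frame = base frame: x ahead of the robot, y to its left, z up, the work surface at z = 0. Lengths are in m, angles in rad, forces in N, time in s.
With the tool pointing down it reaches from about 0.225 to 0.875 m from the base axis. Payload 3.4 kg.
Tool frame: the origin (TCP) lies between the finger pads; the fingertips stand 8 mm ahead of it and the grasp point (between the pads) lies 11 mm behind it; z points along the fingers, y is the line along which they close (so a half turn about z gives the same grasp; the last joint's range is limited). The gripper opens to 85 mm and grips with 20 to 120 N. Pads are 22 mm wide; open, the fingers measure 114 mm over their backs; the gripper's body (76 mm by 85 mm) begins 54 mm behind the grasp point. The pads swing forward as they close: fully open they stand 13 mm farther back than shut.
Start: joints at [1.044, 0.276, 1.505, -0, 1.361, -0.121], TCP at [0.227, 0.528, 0.239] pointing down, gripper open.
Joint ranges: [-2.89, 2.89], [-0.75, 2.08], [0.22, 2.7], [-1.18, 4.32], [0.11, 2.71], [-2.7, 2.7]. Speed limits (rad/s): [2.57, 2.57, 3.14, 3.14, 3.14, 3.14].

INTERFACE

Orientations are given as a unit quaternion [w, x, y, z].
In Python, from rig import manip gives the robot as it stands.
- The arm moves only by the tool move_arm, never from a script. Its argument "deltas" is a list that holds one entry, the list of rows, each a list of 5 numbers: the shift along the tool's x, y, z normalised to -1 to 1, where 1 is 80 cm, then the turn about the tool's z normalised to -1 to 1, where 1 is 120 degrees, then the closure, from -1 (fully open) to 1 (shut). In form: [[[tx, ty, tz, twist, grip], ...]]. A call has 1 to 12 rows; each row is the pose to reach, as a shift and turn from the pose commanded when the call began, along the tool's axes at that moment; what a row does not reach only later rows make up. A row lasts 1/10 s, in which the tool goes at most 50 mm and 8.59 degrees, less where a joint would pass 70% of its speed; a pose out of reach is approached as far as the arm can. A call with a number of a shift or a turn outside -1 to 1 is refused whole. A call with a gripper value outside its range is refused whole. The fingers move at their own pace and stop on an object; "squeeze" is the grip in N (left out, the last holds). Time passes only in rows, so rows that repeat a pose let the fingers close. It gives the time, the measured TCP pose, the force, the opening and the grip force at its end, in the units of the state.
- manip.get_state(): the state, without advancing time (a new reading comes with each control period).
- manip.get_image(name): name is "scene" or "top" or "wrist"; returns the picture (480x640x3 uint8, red, green, blue); there is no depth.
- manip.camera_params(name): a dict with "fx", "fy", "cx", "cy" (pixels), "dist" ([k1, k2, p1, p2, k3] as OpenCV has them; the pictures are not rectified), "R" (3x3) and "t" (3): a world point X has camera coordinates R X + t; the wrist camera has in their place "tool_from_camera" (4x4, takes a point from camera to tool coordinates, whose origin is the TCP and whose axes are the flange's). Camera axes: x right, y down, z forward; pixel columns grow to the right and rows downward; lengths in m; the calibration is good to about 2 mm. A picture is of the moment at which its call begins: read the wrist's pose just before it. camera_params takes no time and is no camera call.
- manip.sign_off(): hands the job in; it is judged then, once.
The state is a dict: "clock": time; "qpos": joint angles; "qd": joint speeds; "effort": joint torques, N m; "position": TCP position; "ee_rot": TCP orientation; "contact_force": force on the tool from outside, world axes, zero at the start; "moment": the same for the moment, N m; "width": finger opening in m; "gripper_force": force on a finger pad.
Only numpy, scipy, OpenCV 4.12 (cv2) and the standard library are available. Lean on these libraries where they do the work, as an engineer would, in place of code of your own. Each camera call takes 0.05 s, during which the arm holds its last target. There are 200 camera calls.

TASK

Of the two hand coffee mills bolted to the tasting table, get the one with the square body ready: first unfold its crank grip, which lies folded back along the crank arm, until it stands fully upright, and only then turn the crank about a quarter turn clockwise (seen from above) to check that the mill runs freely. Let go with the grip still upright, and do not touch the round-bodied mill.

Things in the scene. Friction and masses are not known exactly. Their poses are not given: they have to be found in the camera images.
- square_mill_shaft (a point): Point on the square mill's vertical crank shaft, level with the grip's folding pin, 181 mm above the table. Axes fixed to the mill: z up, x the way the arm points at crank 0. Fixed aluminium body 110 x 110 mm, lid 122 mm square, its top at 127 mm. Steel arm 16 mm wide, underside at 159 mm; hub 28 mm across. The pin, at the arm's end, is 95 mm from the shaft, level and square to the arm.
- square_mill_crank (a joint): Turn of the square mill's crank (rad) about its vertical shaft: 0 at the start, growing clockwise seen from above (the arm points at the mill's yaw minus this). Stiff: about 2 N at the grip turns it; it stays where left; no stop near.
- square_mill_grip (a joint): Fold of the square mill's grip (rad): 0 = flat back along the arm's top, pointing from pin to shaft; 1.571 = upright, at its stop. Starts at 0 to 0.2; stays at any angle by friction (about 1 N at its end moves it). Round wooden bar, diameter 22 mm, centreline through the pin, wood from 10 to 70 mm from the pin; folded, its free end is 25 mm from the shaft. The arm under it is narrower than it.
- round_mill: The other mill, to be left alone: round drum body 110 mm across, with an equal crank and folded grip reaching 106 mm from its shaft. Origin under its shaft at the table top; the arm points along its x; highest point about 210 mm. Fixed.
Mind the look-alikes: they are no part of the job. Leave any green look-alike of the part that bears square_mill_shaft alone.

How it is judged:
On the way, in this order (a step that is already met when the one before it is completed fails the run):
1. the grip of the square mill is unfolded upright (within 15 degrees) while its crank is still within 25 degrees of its start (value of joint square_mill_grip above 1.3 rad and value of joint square_mill_crank between -0.44 and 0.44 rad), for 0.2 s.
2. the crank of the square mill has been turned clockwise a quarter turn (60 to 120 degrees) with the grip upright (value of joint square_mill_grip above 1.3 rad and value of joint square_mill_crank between 1.05 and 2.09 rad), for 0.2 s.
At the end, for the whole second after the job is handed in: The square mill's grip stands upright within 15 degrees (joint above 1.3 rad), its crank rests at 60 to 120 degrees clockwise from its start (1.05 to 2.09 rad) (all of step 2 and velocity of joint square_mill_crank between -0.1 and 0.1 rad/s); the robot touches nothing.
It fails at once if the robot touches the round mill (more than 2 N) (contact force between any of the arm, the fingers and round_mill above 2 N).
It also fails if it takes over 40 s, if anything falls off the work surface, if the arm or the gripper's body presses on something with over 40 N, if the wrist force passes 120 N, or if a joint passes its speed limit or range.

## Working session

There is one attempt and no reset: what is moved stays moved. The work goes in short steps, Python scripts to look and compute and a tool call to move; the robot and the scene stay as the last step left them, time stands still between calls to the robot, and variables do not carry over. Pictures are saved under pics/ and viewed, at most 10 in all, crops included, and the job is handed in when it is done.

Besides the shell and the picture viewer there is one more tool, called after "Request:" by a JSON object that holds its "op" and its "data", one argument or row to a line. move_arm: Moves the arm, as the interface text tells. Scaled input: -1 to 1 covers 80 cm each way for a shift and 120 degrees each way for a turn. Its arguments: {"type":"object","properties":{"deltas":{"type":"array","items":{"type":"array","items":{"type":"array","items":{"type":"number","minimum":-1,"maximum":1}}}},"squeeze":{"type":"number"}},"required":["deltas"]}

```bash
mkdir -p pics; python3 - <<'E'
from rig import manip
import cv2,numpy as np
s=manip.get_state();print({k:np.round(v,3) for k,v in s.items()})
for n in("scene","top"):
    cv2.imwrite(f"pics/{n}0.png",manip.get_image(n)[:,:,::-1])
    print(n,manip.camera_params(n))
print(manip.camera_params("wrist"))
E
```

```text
{'clock': np.float64(0.0), 'qpos': array([ 1.044,  0.277,  1.506, -0.   ,  1.361, -0.121]), 'qd': array([ 0.   , -0.002,  0.   ,  0.   ,  0.   ,  0.   ]), 'effort': array([ 1.0000e-03, -4.1678e+01, -2.4581e+01,  0.0000e+00,  1.1000e-02,
        0.0000e+00]), 'position': array([0.227, 0.528, 0.238]), 'ee_rot': array([-0.   ,  0.202,  0.979, -0.001]), 'contact_force': array([ 0.164, -0.242,  0.736]), 'moment': array([-0.   ,  0.019,  0.008]), 'gripper_force': np.float64(0.0), 'width': np.float64(0.085)}
scene {'fx': 588.1813171802249, 'fy': 588.1813171802249, 'cx': 326.4225184407833, 'cy': 233.85027636520232, 'dist': array([0.02646204, 0.        , 0.        , 0.        , 0.        ]), 'R': array([[ 0.38224823,  0.92386928, -0.01875759],
       [ 0.68859583, -0.29832373, -0.66093777],
       [-0.61621594,  0.23972589, -0.75020625]]), 't': array([-0.20970004, -0.24410158,  1.64450941])}
top {'fx': 586.8855900202732, 'fy': 586.8855900202732, 'cx': 327.86495246935, 'cy': 241.24232497476262, 'dist': array([0.06766623, 0.        , 0.        , 0.        , 0.        ]), 'R': array([[ 0.02318614, -0.99960027, -0.01617729],
       [-0.99034195, -0.02075285, -0.13708444],
       [ 0.13669392,  0.0191995 , -0.99042726]]), 't': array([0.01571252, 0.47490797, 1.0150465 ])}
{'fx': 369.27118537432176, 'fy': 369.27118537432176, 'cx': 322.18895976592523, 'cy': 246.70940979977598, 'dist': array([-0.05498049,  0.        ,  0.        ,  0.        ,  0.        ]), 'tool_from_camera': array([[-1.65546468e-03, -9.45917780e-01, -3.24402238e-01,
         8.33017210e-02],
       [ 9.99997961e-01, -1.19079143e-03, -1.63090897e-03,
         7.80073398e-04],
       [ 1.15641038e-03, -3.24404277e-01,  9.45917823e-01,
        -1.34035072e-01],
       [ 0.00000000e+00,  0.00000000e+00,  0.00000000e+00,
         1.00000000e+00]])}
```

View pics/scene0.png

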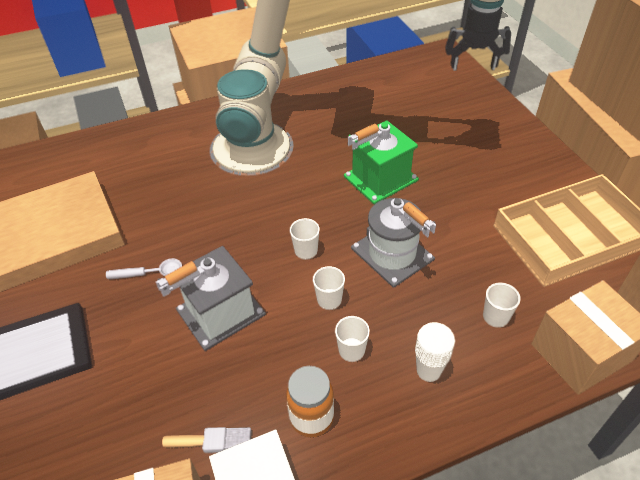

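View pics/top0.png

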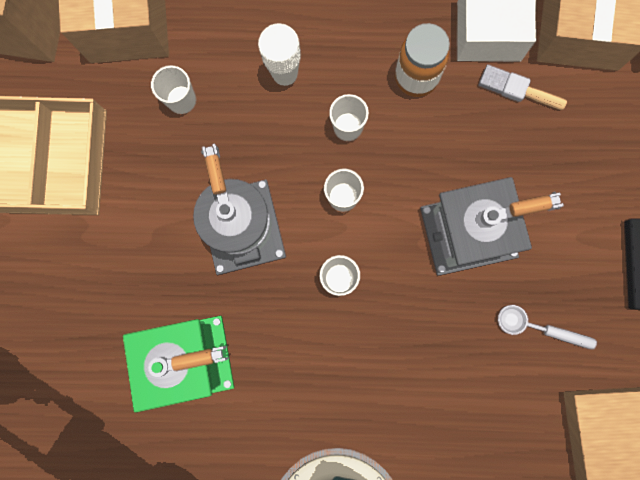

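The scene shows three candidates. In the top view they are the grey square mill (shaft at 492,216; scene 208,263), the grey round mill (225,211; scene 397,203) and the green square look-alike (158,367; scene 384,128). I choose the grey square one and will check it in a close crop.

```bash
cat > h.py <<'E'
import cv2,numpy as np
from rig import manip
def ray(n,px):
    c=manip.camera_params(n);K=np.array([[c['fx'],0,c['cx']],[0,c['fy'],c['cy']],[0,0,1]])
    u=cv2.undistortPoints(np.array([[px]],float),K,c['dist'])[0,0]
    R=np.array(c['R']);t=np.array(c['t']);d=R.T@np.array([u[0],u[1],1]);return -R.T@t,d/np.linalg.norm(d)
def plane(n,px,z):
    o,d=ray(n,px);return o+d*(z-o[2])/d[2]
def tri(p1,p2,a="scene",b="top"):
    o1,d1=ray(a,p1);o2,d2=ray(b,p2)
    s=np.linalg.lstsq(np.c_[d1,-d2],o2-o1,rcond=None)[0]
    A=o1+d1*s[0];B=o2+d2*s[1];return (A+B)/2,np.linalg.norm(A-B)
def orange(im,box):
    x0,y0,x1,y1=box;h=cv2.cvtColor(im,cv2.COLOR_RGB2HSV)
    m=cv2.inRange(h,(5,130,120),(18,255,255));k=np.zeros_like(m);k[y0:y1,x0:x1]=m[y0:y1,x0:x1]
    n,l,s,c=cv2.connectedComponentsWithStats(k);i=1+np.argmax(s[1:,4]);return (l==i).astype(np.uint8),s[i],c[i]
E
python3 - <<'E'
from h import *
a=cv2.imread("pics/scene0.png");b=cv2.imread("pics/top0.png")
A=cv2.resize(a[235:355,140:280],None,fx=4,fy=4,interpolation=cv2.INTER_CUBIC)[:480]
B=cv2.resize(b[170:280,415:575],None,fx=3.5,fy=3.5,interpolation=cv2.INTER_CUBIC)
A=A[:240,:400]
A=cv2.resize(a[240:310,145:265],None,fx=4,fy=4,interpolation=cv2.INTER_CUBIC)
B=cv2.resize(b[170:245,455:575],None,fx=4,fy=4,interpolation=cv2.INTER_CUBIC)
cv2.imwrite("pics/crop.png",np.vstack([A,B]))
for n,im,box in(("scene",a,(150,240,250,300)),("top",b,(500,180,575,230))):
    m,s,c=orange(im[:,:,::-1].copy(),box);r=cv2.minAreaRect(cv2.findNonZero(m));print(n,s,c,r,cv2.boxPoints(r).round(1).tolist())
E
```

```text
scene [ 150  240  100   60 2600] [190.54769231 258.82846154] ((199.5, 269.5), (59.0, 99.0), 90.0) [[150.0, 240.0], [249.0, 240.0], [249.0, 299.0], [150.0, 299.0]]
top [ 511  180   64   50 2577] [545.15948778 203.88901824] ((542.5, 204.49998474121094), (62.99999237060547, 48.99999237060547), -0.0) [[511.0, 229.0], [511.0, 180.0], [574.0, 180.0], [574.0, 229.0]]
```

View pics/crop.png

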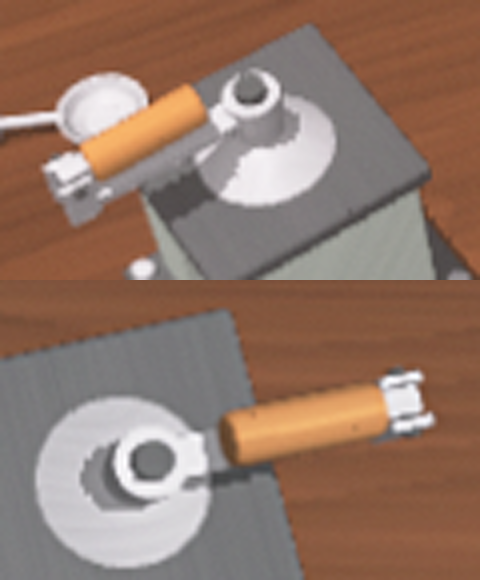

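The crop confirms it: square grey body, orange grip folded back, fork at the outer end (scene 162,283; top 556,200), hub at scene 207,262 and top 493,215.

```bash
python3 - <<'E'
from h import *
a=cv2.imread("pics/scene0.png")[:,:,::-1].copy();b=cv2.imread("pics/top0.png")[:,:,::-1].copy()
E={}
for n,im,box in(("scene",a,(150,240,250,300)),("top",b,(500,180,575,230))):
    h=cv2.cvtColor(im,cv2.COLOR_RGB2HSV);m=cv2.inRange(h,(8,140,165),(20,255,255))
    k=np.zeros_like(m);x0,y0,x1,y1=box;k[y0:y1,x0:x1]=m[y0:y1,x0:x1]
    q,l,s,c=cv2.connectedComponentsWithStats(k);i=1+np.argmax(s[1:,4]);p=np.argwhere(l==i)[:,::-1].astype(float)
    r=cv2.minAreaRect(p.astype(np.float32));mu=p.mean(0);v=np.linalg.svd(p-mu,full_matrices=False)[2][0];t=(p-mu)@v
    e=[mu+v*t.min(),mu+v*t.max()];e.sort(key=lambda z:z[0]);E[n]=e;print(n,s[i],r[1],np.round(e,1))
print("pin-side",tri(E["scene"][0],E["top"][1]));print("free",tri(E["scene"][1],E["top"][0]))
print("fork",tri((162,283),(556,200)),"hub",tri((207.5,262.5),(493,215)))
for z in(.181,):
    print([plane(n,p,z).round(4) for n,p in(("top",E["top"][0]),("top",E["top"][1]),("top",(493,215)),("top",(556,200)),("scene",E["scene"][0]),("scene",E["scene"][1]))])
E
```

```text
scene [165 261  31  23 285] (9.901239395141602, 31.675209045410156) [[166.9 280.3]
 [194.1 264.2]]
top [512 196  39  19 240] (12.155673027038574, 37.64995574951172) [[512.8 209.1]
 [549.8 202.1]]
pin-side (array([ 0.52117293, -0.31159243,  0.1819122 ]), np.float64(0.0015545065440708313))
free (array([ 0.50820836, -0.25486937,  0.18720579]), np.float64(0.0012059503533280768))
fork (array([ 0.52434932, -0.3211145 ,  0.18221494]), np.float64(0.0007570732342126021)) hub (array([ 0.50150488, -0.22934487,  0.17194511]), np.float64(0.0010950425397527812))
[array([ 0.5093, -0.2573,  0.181 ]), array([ 0.5212, -0.3127,  0.181 ]), array([ 0.4997, -0.2275,  0.181 ]), array([ 0.5245, -0.3219,  0.181 ]), array([ 0.5208, -0.3109,  0.181 ]), array([ 0.5032, -0.2542,  0.181 ])]
```

```bash
cat >> h.py <<'E'
S=np.array([.5015,-.2295]);A0=np.radians(-76.6)
def deltas(targets,yaw_turns=None,cur=None):
    s=manip.get_state();w,x,y,z=s['ee_rot'];from scipy.spatial.transform import Rotation as Ro
    R=Ro.from_quat([x,y,z,w]).as_matrix();p=np.array(s['position']) if cur is None else np.array(cur)
    print("pos",p.round(4),"yaw_y",np.degrees(np.arctan2(R[1,1],R[0,1])).round(2),"tool z",R[:,2].round(3),"clock",s['clock'])
    for t in targets: print(((R.T@(np.array(t)-p))/.8).round(4).tolist())
E
python3 - <<'E'
from h import *
a=np.array([np.cos(A0),np.sin(A0)]);g=S+a*(.095-.052);print(g)
deltas([[.227,.528,.36],[.37,.13,.36],[*g,.36]])
E
```

```text
[ 0.51146516 -0.27132936]
pos [0.2268 0.5279 0.2385] yaw_y 66.75 tool z [-0.001 -0.001 -1.   ] clock 0.1
[-0.0002, -0.0, -0.1518]
[-0.3608, -0.3865, -0.1513]
[-0.7213, -0.7776, -0.1507]
```

Request:
{"op": "move_arm", "data": {
  "deltas": [
    [[0,0,-0.15,0,-1],[0,0,-0.15,0,-1],[0,0,-0.15,0,-1],[-0.36,-0.386,-0.151,0,-1],[-0.36,-0.386,-0.151,0,-1],[-0.36,-0.386,-0.151,0,-1],[-0.36,-0.386,-0.151,0,-1],[-0.36,-0.386,-0.151,0,-1],[-0.36,-0.386,-0.151,0,-1],[-0.36,-0.386,-0.151,0,-1],[-0.36,-0.386,-0.151,0,-1],[-0.36,-0.386,-0.151,0,-1]]
  ],
  "squeeze": 20
}}

```text
clock: 1.3
position: [0.3702, 0.1274, 0.3599]
ee_rot: [0.0, 0.203, 0.979, -0.001]
contact_force: [0.5, 0.0, 0.4]
width: 0.0853
gripper_force: 0.0
```

```bash
python3 - <<'E'
from h import *
deltas([[.5115,-.2713,.36]])
E
```

```text
pos [0.3702 0.1274 0.3599] yaw_y 66.53 tool z [ 0.    -0.002 -1.   ] clock 1.3
[-0.3605, -0.3868, 0.0008]
```

Request:
{"op": "move_arm", "data": {
  "deltas": [
    [[-0.36,-0.387,0,0.444,-1],[-0.36,-0.387,0,0.444,-1],[-0.36,-0.387,0,0.444,-1],[-0.36,-0.387,0,0.444,-1],[-0.36,-0.387,0,0.444,-1],[-0.36,-0.387,0,0.444,-1],[-0.36,-0.387,0,0.444,-1],[-0.36,-0.387,0,0.444,-1],[-0.36,-0.387,0,0.444,-1],[-0.36,-0.387,0,0.444,-1],[-0.36,-0.387,0,0.444,-1],[-0.36,-0.387,0,0.444,-1]]
  ]
}}

```text
clock: 2.5
position: [0.5116, -0.2659, 0.3602]
ee_rot: [-0.0, 0.619, 0.785, 0.0]
contact_force: [-0.1, 0.8, -0.6]
width: 0.0853
gripper_force: 0.0
```

```bash
python3 - <<'E'
from h import *
from scipy.spatial.transform import Rotation as Ro
deltas([[.5115,-.2713,.36]])
s=manip.get_state();im=manip.get_image("wrist");c=manip.camera_params("wrist")
cv2.imwrite("pics/wrist1.png",im[:,:,::-1])
w,x,y,z=s['ee_rot'];T=np.eye(4);T[:3,:3]=Ro.from_quat([x,y,z,w]).as_matrix();T[:3,3]=s['position']
M=T@np.array(c['tool_from_camera']);V=np.linalg.inv(M)
K=np.array([[c['fx'],0,c['cx']],[0,c['fy'],c['cy']],[0,0,1]])
a=np.array([np.cos(A0),np.sin(A0)])
pts=np.array([[*(S+a*r),z] for r,z in((0,.19),(.025,.185),(.085,.182),(.095,.181))])
print(cv2.projectPoints(pts,cv2.Rodrigues(V[:3,:3])[0],V[:3,3],K,c['dist'])[0][:,0].round(1))
h=cv2.cvtColor(im,cv2.COLOR_RGB2HSV);m=cv2.inRange(h,(8,140,120),(20,255,255))
q,l,st,cc=cv2.connectedComponentsWithStats(m)
for i in np.argsort(-st[1:,4])[:3]+1:
    p=np.argwhere(l==i)[:,::-1].astype(float);mu=p.mean(0);v=np.linalg.svd(p-mu,full_matrices=False)[2][0];t=(p-mu)@v
    print(st[i],mu+v*t.min(),mu+v*t.max())
    for e in(t.min(),t.max()):
        px=mu+v*e;u=cv2.undistortPoints(px[None,None],K,c['dist'])[0,0];d=M[:3,:3]@[u[0],u[1],1];o=M[:3,3];print((o+d*(.184-o[2])/d[2]).round(4))
E
```

```text
pos [ 0.5116 -0.2659  0.3602] yaw_y 13.53 tool z [-0.     0.001 -1.   ] clock 2.5
[-0.0066, -0.0018, 0.0002]
[[320.  179.8]
 [320.1 208.2]
 [320.2 271.6]
 [320.2 281.2]]
[ 572  107   60   82 1384] [604.77243305 101.77145089] [578.76258111 182.06401345]
[ 0.712  -0.1128  0.184 ]
[ 0.7185 -0.1789  0.184 ]
[410 435   3   4   7] [410.1409266  438.05448319] [411.40999572 434.77190029]
[ 0.6636 -0.4824  0.184 ]
[ 0.6635 -0.4775  0.184 ]
[49 60  4  4  5] [48.91230095 60.07566378] [51.67628315 63.27929197]
[ 0.2709 -0.1862  0.184 ]
[ 0.2732 -0.1881  0.184 ]
```

View pics/wrist1.png

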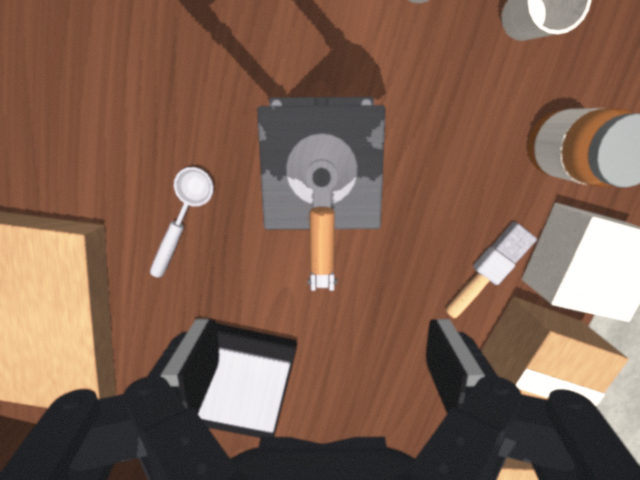

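The wrist view agrees with the estimate to about 2 px: hub seen at (321,177) against (320,180) predicted, fork at (322,281) against (320,281). Now I descend.

Request:
{"op": "move_arm", "data": {
  "deltas": [
    [[0,0,0.1,0,-1],[0,0,0.1,0,-1],[0,0,0.1,0,-1],[0,0,0.1,0,-1]]
  ]
}}

```text
clock: 2.95
position: [0.5122, -0.2664, 0.2812]
ee_rot: [0.0, 0.619, 0.786, 0.0]
contact_force: [0.0, 0.1, 0.6]
width: 0.0854
gripper_force: 0.0
```

```bash
python3 - <<'E'
from h import *
deltas([[.5118,-.2713,.28],[.5118,-.2713,.175]])
E
```

```text
pos [ 0.5122 -0.2664  0.2812] yaw_y 13.54 tool z [ 0.001 -0.    -1.   ] clock 2.95
[-0.0058, -0.002, 0.0014]
[-0.0058, -0.0021, 0.1327]
```

Request:
{"op": "move_arm", "data": {
  "deltas": [
    [[-0.006,-0.001,0.06,0,-1],[-0.006,-0.001,0.1,0,-1],[-0.006,-0.001,0.132,0,-1],[-0.006,-0.001,0.132,0,-1],[-0.006,-0.001,0.132,0,1],[-0.006,-0.001,0.132,0,1],[-0.006,-0.001,0.132,0,1],[-0.006,-0.001,0.132,0,1],[-0.006,-0.001,0.132,0,1],[-0.006,-0.001,0.132,0,1],[-0.006,-0.001,0.132,0,1],[-0.006,-0.001,0.132,0,1]]
  ],
  "squeeze": 20
}}

```text
clock: 4.15
position: [0.5127, -0.2724, 0.1749]
ee_rot: [0.001, 0.619, 0.785, -0.0]
contact_force: [-1.3, -0.4, 2.8]
width: 0.0209
gripper_force: 22.5
```

```bash
python3 - <<'E'
from h import *
a=np.array([np.cos(A0),np.sin(A0)]);P=S+a*.095
s=manip.get_state();p=s['position'];g=p+np.array([0,0,.011])
rx=-(g[:2]-P)@a;rz=g[2]-.181;print("r,z",rx,rz,"lateral",(g[:2]-P)@[-a[1],a[0]],s['width'],s['gripper_force'],s['contact_force'])
r=np.hypot(rx,rz);th0=np.arctan2(rz,rx);print(r,th0)
out=[]
for th in np.linspace(th0,np.pi/2+.03,11)[1:]:
    q=P-a*r*np.cos(th)+0; out.append([*(p[:2]+ (-a)*(r*np.cos(th)-rx)),.181+r*np.sin(th)-.011])
deltas(out)
E
```

```text
r,z 0.05065865782639823 0.004921988882437334 lateral 0.0009708849343160541 0.020895464582423886 22.546004354953766 [-1.32520445 -0.38793726  2.76598814]
0.05089720608570705 0.09685586439722457
pos [ 0.5127 -0.2724  0.1749] yaw_y 13.47 tool z [ 0.001 -0.001 -1.   ] clock 4.15
[-0.0016, 0.0, -0.0094]
[-0.0047, 0.0, -0.0185]
[-0.009, 0.0, -0.027]
[-0.0146, 0.0, -0.0347]
[-0.0213, 0.0, -0.0416]
[-0.029, -0.0, -0.0473]
[-0.0374, -0.0, -0.0519]
[-0.0464, -0.0, -0.0551]
[-0.0557, -0.0, -0.057]
[-0.0653, -0.0, -0.0574]
```

Request:
{"op": "move_arm", "data": {
  "deltas": [
    [[-0.0016,0,-0.0094,0,1],[-0.0047,0,-0.0185,0,1],[-0.009,0,-0.027,0,1],[-0.0146,0,-0.0347,0,1],[-0.0213,0,-0.0416,0,1],[-0.0213,0,-0.0416,0,1]]
  ]
}}

```text
clock: 4.75
position: [0.5164, -0.2887, 0.2087]
ee_rot: [-0.0, 0.62, 0.785, 0.0]
contact_force: [0.5, 4.1, 1.2]
width: 0.021
gripper_force: 21.5
```

```bash
python3 - <<'E'
from h import *
deltas([])
s=manip.get_state();print(s['contact_force'],s['moment'],s['width'])
im=manip.get_image("scene");cv2.imwrite("pics/s2.png",cv2.resize(im[200:340,110:290,::-1],None,fx=3,fy=3))
E
```

```text
pos [ 0.5164 -0.2887  0.2087] yaw_y 13.44 tool z [-0.     0.001 -1.   ] clock 4.75
[0.50407854 4.14799744 1.17932834] [0.78512915 0.05460889 0.02881654] 0.02099827051703644
```

View pics/s2.png

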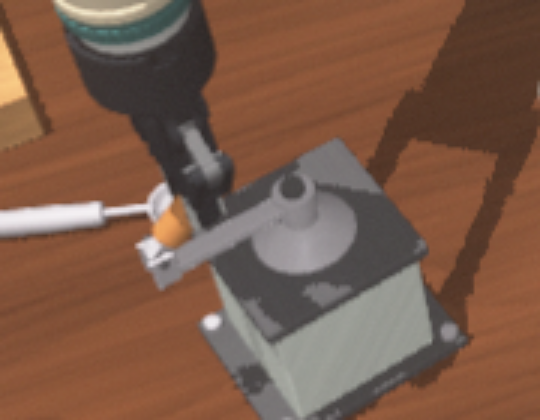

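The picture shows the grip (scene ~168,275) about half unfolded in the fingers, with the arm unmoved. I'll continue the arc.

Request:
{"op": "move_arm", "data": {
  "deltas": [
    [[-0.0077,0,-0.0057,0,1],[-0.0161,0,-0.0103,0,1],[-0.0251,0,-0.0135,0,1],[-0.0344,0,-0.0154,0,1],[-0.044,0,-0.0158,0,1],[-0.0455,0,-0.0158,0,1],[-0.0455,0,-0.0158,0,1],[-0.0455,0,-0.0158,0,1],[-0.0455,0,-0.0158,0,1]]
  ]
}}

```text
clock: 5.7
position: [0.5249, -0.3242, 0.2215]
ee_rot: [0.001, 0.619, 0.785, -0.0]
contact_force: [-1.6, 3.8, 5.8]
width: 0.0206
gripper_force: 19.4
```

```bash
python3 - <<'E'
from h import *
a=np.array([np.cos(A0),np.sin(A0)]);P=S+a*.095
s=manip.get_state();p=s['position'];print("P",P,"beyond pin",(p[:2]-P)@a,"lat",(p[:2]-P)@[-a[1],a[0]],s['contact_force'],s['moment'],s['width'])
im=manip.get_image("scene");cv2.imwrite("pics/s3.png",cv2.resize(im[200:340,110:290,::-1],None,fx=3,fy=3))
E
```

```text
P [ 0.52351605 -0.32191371] beyond pin 0.002524020168882388 lat 0.0007949033778402332 [-1.58477768  3.78526053  5.77102992] [0.77954681 0.28754048 0.08580052] 0.020613614995518725
```

View pics/s3.png

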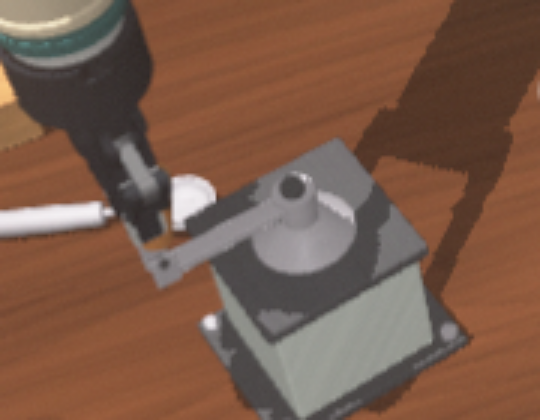

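The grip stands upright in the fingers (fork at scene ~164,288) and the crank has not moved. Next is the quarter turn about the shaft, twisting the tool along with it.

```bash
python3 - <<'E'
from h import *
p=np.array(manip.get_state()['position']);v=p[:2]-S;out=[]
for d in np.arange(8,90,8):
    t=-np.radians(d);out.append([*(S+[v[0]*np.cos(t)-v[1]*np.sin(t),v[0]*np.sin(t)+v[1]*np.cos(t)]),p[2]])
deltas(out); print(8/120)
E
```

```text
pos [ 0.5249 -0.3242  0.2215] yaw_y 13.48 tool z [ 0.001 -0.001 -1.   ] clock 5.75
[0.0011, -0.017, -0.0]
[0.0045, -0.0336, -0.0]
[0.0102, -0.0497, -0.0]
[0.0181, -0.0647, -0.0001]
[0.028, -0.0786, -0.0001]
[0.0397, -0.0909, -0.0001]
[0.053, -0.1014, -0.0001]
[0.0677, -0.11, -0.0002]
[0.0834, -0.1165, -0.0002]
[0.0999, -0.1208, -0.0002]
[0.1168, -0.1227, -0.0002]
0.06666666666666667
```

Request:
{"op": "move_arm", "data": {
  "deltas": [
    [[0.0011,-0.017,0,0.0667,1],[0.0045,-0.0336,0,0.1333,1],[0.0102,-0.0497,0,0.2,1],[0.0181,-0.0647,0,0.2667,1],[0.028,-0.0786,0,0.3333,1],[0.0397,-0.0909,0,0.4,1],[0.053,-0.1014,0,0.4667,1],[0.0677,-0.11,0,0.5333,1],[0.0834,-0.1165,0,0.6,1],[0.0999,-0.1208,0,0.6667,1],[0.1168,-0.1227,0,0.7333,1],[0.1168,-0.1227,0,0.7333,1]]
  ]
}}

```text
clock: 6.95
position: [0.4085, -0.2563, 0.2214]
ee_rot: [0.002, 0.991, 0.135, 0.002]
contact_force: [1.0, 1.8, 3.4]
width: 0.0209
gripper_force: 19.9
```

```bash
python3 - <<'E'
from h import *
s=manip.get_state();v=np.array(s['position'])[:2]-S;print(np.hypot(*v),np.degrees(np.arctan2(v[1],v[0])))
deltas([]);print(s['contact_force'],s['moment'],s['width'],s['qpos'])
im=manip.get_image("scene");cv2.imwrite("pics/s4.png",cv2.resize(im[180:340,110:290,::-1],None,fx=3,fy=3))
E
```

```text
0.09680294782607493 -163.91956134286892
pos [ 0.4085 -0.2563  0.2214] yaw_y -74.48 tool z [ 0.004 -0.003 -1.   ] clock 6.95
[1.02719562 1.77011538 3.35339351] [ 0.33272986 -0.36496864 -0.01771133] 0.020920739795152844 [-7.04745495e-01  1.45006418e-01  1.72543192e+00 -6.07371589e-05
  1.26631563e+00  5.95268377e-01]
```

View pics/s4.png

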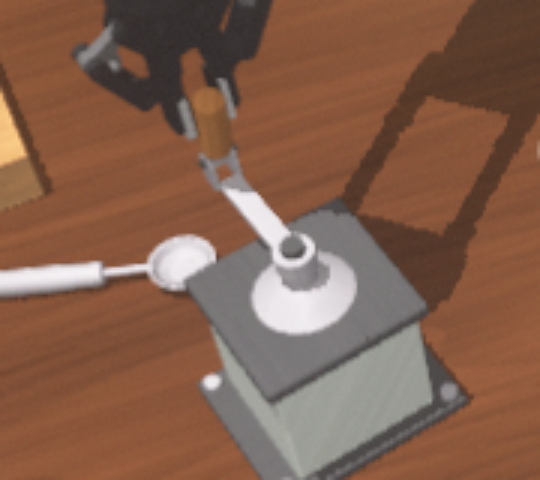

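The crank has turned about 87° and the grip (scene ~181,222) is upright. I'll release and rise.

Request:
{"op": "move_arm", "data": {
  "deltas": [
    [[0,0,0,0,-1],[0,0,0,0,-1],[0,0,0,0,-1],[0,0,0,0,-1],[0,0,0,0,-1],[0,0,0,0,-1],[0,0,-0.04,0,-1],[0,0,-0.08,0,-1],[0,0,-0.13,0,-1],[0,0,-0.18,0,-1],[0,0,-0.18,0,-1],[0,0,-0.18,0,-1]]
  ]
}}

```text
clock: 8.2
position: [0.4079, -0.2563, 0.3651]
ee_rot: [0.001, 0.991, 0.135, 0.001]
contact_force: [0.5, 0.3, -1.0]
width: 0.0854
gripper_force: 0.0
```

```bash
python3 - <<'E'
from h import *
im=manip.get_image("scene");t=manip.get_image("top")
print(manip.get_state()['contact_force'],manip.get_state()['width'])
cv2.imwrite("pics/s5.png",np.hstack([cv2.resize(im[180:340,110:290,::-1],None,fx=2,fy=2),cv2.resize(t[140:300,420:600,::-1],None,fx=2,fy=2)]))
E
```

```text
[-0.29056023 -1.13749513  0.34091084] 0.08567353336509129
```

View pics/s5.png

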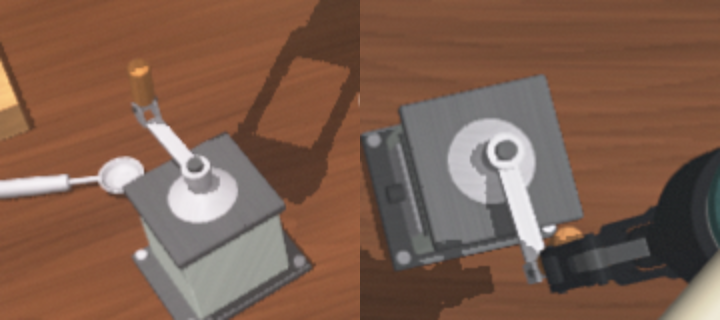

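```bash
python3 - <<'E'
from h import *
im=manip.get_image("scene");h=cv2.cvtColor(im,cv2.COLOR_RGB2HSV)
m=cv2.inRange(h,(5,120,90),(20,255,255));m[:200]=0;m[240:]=0;m[:,:170]=0;m[:,195:]=0
p=np.argwhere(m)[:,::-1];print(p.min(0),p.max(0))
for n in("scene","top"):
    c=manip.camera_params(n);K=np.array([[c['fx'],0,c['cx']],[0,c['fy'],c['cy']],[0,0,1]])
    a=np.radians(-164);P=S+.095*np.array([np.cos(a),np.sin(a)])
    print(n,cv2.projectPoints(np.array([[*P,.181],[*P,.191],[*P,.251]]),cv2.Rodrigues(np.array(c['R']))[0],np.array(c['t']),K,c['dist'])[0][:,0].round(1))
E
```

```text
[170 200] [194 239]
scene [[182.2 231.4]
 [181.2 228.1]
 [174.8 207.4]]
top [[513.  274. ]
 [515.  273.5]
 [528.1 269.9]]
```

The grip may lean slightly. I'll move the arm aside for a clear top view.

Request:
{"op": "move_arm", "data": {
  "deltas": [
    [[-0.187,0.208,0,0,-1],[-0.187,0.208,0,0,-1],[-0.187,0.208,0,0,-1],[-0.187,0.208,0,0,-1],[-0.187,0.208,0,0,-1],[-0.187,0.208,0,0,-1],[-0.187,0.208,0,0,-1]]
  ]
}}

```text
clock: 9.05
position: [0.3075, -0.456, 0.3627]
ee_rot: [-0.002, 0.991, 0.134, -0.0]
contact_force: [0.4, 0.2, -0.5]
width: 0.0856
gripper_force: 0.0
```

```bash
python3 - <<'E'
from h import *
im=manip.get_image("scene");t=manip.get_image("top")
cv2.imwrite("pics/s6s.png",im[:,:,::-1]);cv2.imwrite("pics/s6t.png",t[:,:,::-1])
cv2.imwrite("pics/s6.png",np.hstack([cv2.resize(im[200:280,150:230,::-1],None,fx=5,fy=5,interpolation=2),cv2.resize(t[205:285,470:550,::-1],None,fx=5,fy=5,interpolation=2)]))
E
```

```text
(no output)
```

View pics/s6.png

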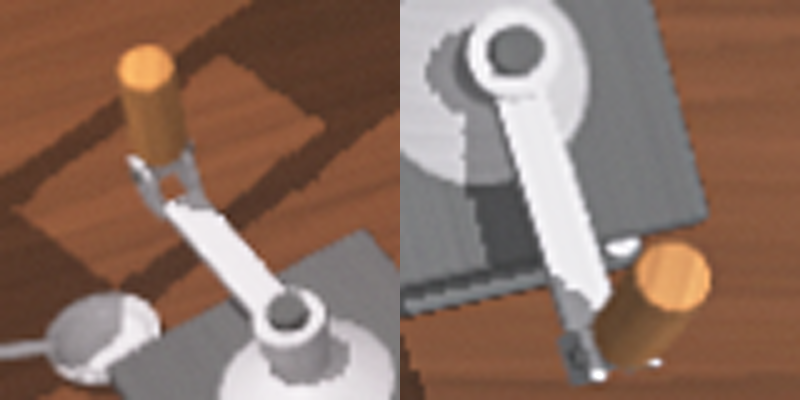

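```bash
python3 - <<'E'
from h import *
f,e=tri((179.6,213.6),(524.8,260.2));print("free",f,e)
P=plane("top",(512.5,276),.181);print("pin",P);v=P[:2]-S;print(np.hypot(*v),np.degrees(np.arctan2(v[1],v[0])))
a=f[:2]-S;print("free radial",np.hypot(*a),"angle",np.degrees(np.arctan2(a[1],a[0])))
u=v/np.hypot(*v);r=.095-a@u;z=f[2]-.181;print("fold",np.degrees(np.arctan2(z,r)),np.hypot(r,z))
E
```

```text
free [ 0.42441003 -0.25194587  0.24592295] 0.0023992626617313994
pin [ 0.40716999 -0.25488953  0.181     ]
0.09768714641055973 -164.93548187170097
free radial 0.08029122140634995 angle -163.76631043171176
fold 77.22067688011025 0.06657198414727894
```

The bar leans about 12° inward of upright (free end at top 525,260 and scene 180,214), which is close to the limit. Most likely the pads' friction let it lag. I'll push it onto its stop with shut fingers. Since step 1 may have been marginal, I'll then take the upright grip back to the start and repeat the quarter turn.

```bash
python3 - <<'E'
from h import *
a=np.radians(-164.5);u=np.array([np.cos(a),np.sin(a)])
deltas([[*(S+u*.045),.36],[*(S+u*.045),.238],[*(S+u*.070),.238],[*(S+u*.075),.238]])
E
```

```text
pos [ 0.3083 -0.4551  0.3637] yaw_y -74.47 tool z [-0.     0.002 -1.   ] clock 9.15
[0.252, -0.207, 0.0052]
[0.2519, -0.2067, 0.1577]
[0.2207, -0.2067, 0.1576]
[0.2144, -0.2067, 0.1576]
```

Request:
{"op": "move_arm", "data": {
  "deltas": [
    [[0.252,-0.207,0.003,0,1],[0.252,-0.207,0.003,0,1],[0.252,-0.207,0.003,0,1],[0.252,-0.207,0.003,0,1],[0.252,-0.207,0.003,0,1],[0.252,-0.207,0.003,0,1],[0.252,-0.207,0.003,0,1],[0.252,-0.207,0.003,0,1],[0.252,-0.207,0.06,0,1],[0.252,-0.207,0.11,0,1],[0.252,-0.207,0.157,0,1],[0.252,-0.207,0.157,0,1]]
  ]
}}

```text
clock: 10.35
position: [0.4538, -0.2423, 0.2338]
ee_rot: [-0.004, 0.991, 0.133, -0.005]
contact_force: [-1.5, 0.1, -0.2]
width: -0.0001
gripper_force: 0.0
```

Request:
{"op": "move_arm", "data": {
  "deltas": [
    [[-0.01,0,0,0,1],[-0.02,0,0,0,1],[-0.025,0,0,0,1],[-0.028,0,0,0,1],[-0.028,0,0,0,1]]
  ]
}}

```text
clock: 10.85
position: [0.4364, -0.2494, 0.24]
ee_rot: [0.001, 0.991, 0.134, 0.001]
contact_force: [0.6, 0.0, 0.1]
width: -0.0
gripper_force: 0.1
```

Request:
{"op": "move_arm", "data": {
  "deltas": [
    [[-0.0025,0,0,0,1],[-0.005,0,0,0,1],[-0.0075,0,0,0,1],[-0.0075,0,0,0,1]]
  ]
}}

```text
clock: 11.25
position: [0.4317, -0.2503, 0.2389]
ee_rot: [-0.0, 0.991, 0.135, 0.001]
contact_force: [4.1, 1.5, 0.6]
width: 0.0
gripper_force: 2.2
```

Request:
{"op": "move_arm", "data": {
  "deltas": [
    [[-0.0015,0,0,0,1],[-0.003,0,0,0,1],[-0.003,0,0,0,1]]
  ]
}}

```text
clock: 11.55
position: [0.4314, -0.2504, 0.239]
ee_rot: [-0.0, 0.991, 0.134, 0.004]
contact_force: [9.6, 2.7, -1.6]
width: 0.0002
gripper_force: 4.8
```

The grip is on its stop: 10 N with almost no motion. I'll back off, rise and check the lean again.

Request:
{"op": "move_arm", "data": {
  "deltas": [
    [[0.012,0,0,0,1],[0.025,0,0,0,1],[0.025,0,-0.06,0,1],[0.025,0,-0.12,0,-1],[0.025,0,-0.16,0,-1],[-0.187,0.208,-0.16,0,-1],[-0.187,0.208,-0.16,0,-1],[-0.187,0.208,-0.16,0,-1],[-0.187,0.208,-0.16,0,-1],[-0.187,0.208,-0.16,0,-1],[-0.187,0.208,-0.16,0,-1]]
  ]
}}

```text
clock: 12.65
position: [0.3257, -0.4555, 0.3652]
ee_rot: [-0.0, 0.991, 0.132, -0.002]
contact_force: [-0.2, 0.4, 0.3]
width: 0.0852
gripper_force: 0.0
```

```bash
python3 - <<'E'
from h import *
im=manip.get_image("scene");t=manip.get_image("top")
cv2.imwrite("pics/s7.png",np.hstack([cv2.resize(im[200:280,150:230,::-1],None,fx=5,fy=5,interpolation=2),cv2.resize(t[205:285,470:550,::-1],None,fx=5,fy=5,interpolation=2)]))
a=np.radians(-164.5);u=np.array([np.cos(a),np.sin(a)])
deltas([[*(S+u*.095),.36],[*(S+u*.095),.2215]])
E
```

```text
pos [ 0.3281 -0.4517  0.3659] yaw_y -74.62 tool z [-0.001  0.002 -1.   ] clock 12.75
[0.1639, -0.21, 0.0079]
[0.164, -0.2096, 0.181]
```

View pics/s7.png

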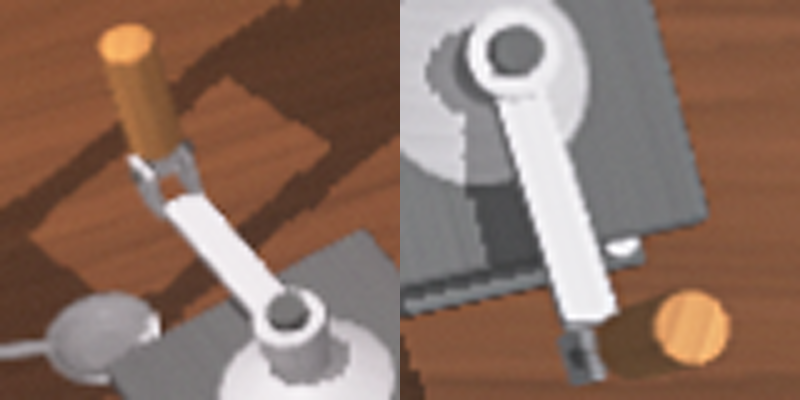

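The grip is now fully upright: free end at top (528,271) and scene (175,209), against (528,270) and (175,207) predicted. The earlier lean works out at 12°. I'll regrasp and repeat the run for certainty.

Request:
{"op": "move_arm", "data": {
  "deltas": [
    [[0.164,-0.21,0.007,0,-1],[0.164,-0.21,0.007,0,-1],[0.164,-0.21,0.007,0,-1],[0.164,-0.21,0.007,0,-1],[0.164,-0.21,0.007,0,-1],[0.164,-0.21,0.007,0,-1],[0.164,-0.21,0.007,0,-1]]
  ]
}}

```text
clock: 13.45
position: [0.4102, -0.2545, 0.3614]
ee_rot: [0.001, 0.991, 0.135, -0.0]
contact_force: [0.0, -0.6, 0.2]
width: 0.0852
gripper_force: 0.0
```

```bash
python3 - <<'E'
from h import *
a=np.radians(-164.5);u=np.array([np.cos(a),np.sin(a)])
deltas([[*(S+u*.096),.36],[*(S+u*.096),.2215]])
E
```

```text
pos [ 0.4102 -0.2545  0.3614] yaw_y -74.44 tool z [-0.    -0.001 -1.   ] clock 13.45
[-0.0016, 0.0004, 0.0017]
[-0.0015, 0.0002, 0.1749]
```

Request:
{"op": "move_arm", "data": {
  "deltas": [
    [[-0.0015,0,0.06,0,-1],[-0.0015,0,0.12,0,-1],[-0.0015,0,0.175,0,-1],[-0.0015,0,0.175,0,-1],[-0.0015,0,0.175,0,1],[-0.0015,0,0.175,0,1],[-0.0015,0,0.175,0,1],[-0.0015,0,0.175,0,1],[-0.0015,0,0.175,0,1],[-0.0015,0,0.175,0,1],[-0.0015,0,0.175,0,1],[-0.0015,0,0.175,0,1]]
  ],
  "squeeze": 25
}}

```text
clock: 14.65
position: [0.4097, -0.2556, 0.2228]
ee_rot: [0.001, 0.991, 0.135, 0.001]
contact_force: [-0.2, -0.9, 6.0]
width: 0.0217
gripper_force: 26.4
```

```bash
python3 - <<'E'
from h import *
s=manip.get_state();print(s['contact_force'],s['width'])
p=np.array(s['position']);v=p[:2]-S;print(np.hypot(*v),np.degrees(np.arctan2(v[1],v[0])));out=[]
for d in np.arange(8,90,8):
    t=np.radians(d);out.append([*(S+[v[0]*np.cos(t)-v[1]*np.sin(t),v[0]*np.sin(t)+v[1]*np.cos(t)]),p[2]])
deltas(out)
E
```

```text
[-0.23289573 -0.8814379   6.01630183] 0.021710385212746597
0.09540515628107288 -164.1094223611202
pos [ 0.4097 -0.2556  0.2228] yaw_y -74.52 tool z [ 0.002 -0.003 -1.   ] clock 14.65
[0.0013, 0.0166, 0.0001]
[0.0049, 0.0328, 0.0001]
[0.0107, 0.0484, 0.0002]
[0.0186, 0.0631, 0.0002]
[0.0284, 0.0765, 0.0003]
[0.0401, 0.0883, 0.0003]
[0.0533, 0.0985, 0.0004]
[0.0677, 0.1067, 0.0004]
[0.0832, 0.1128, 0.0005]
[0.0994, 0.1167, 0.0005]
[0.1159, 0.1184, 0.0006]
```

Request:
{"op": "move_arm", "data": {
  "deltas": [
    [[0.0013,0.0166,0,-0.0667,1],[0.0049,0.0328,0,-0.1333,1],[0.0107,0.0484,0,-0.2,1],[0.0186,0.0631,0,-0.2667,1],[0.0284,0.0765,0,-0.3333,1],[0.0401,0.0883,0,-0.4,1],[0.0533,0.0985,0,-0.4667,1],[0.0677,0.1067,0,-0.5333,1],[0.0832,0.1128,0,-0.6,1],[0.0994,0.1167,0,-0.6667,1],[0.1159,0.1184,0,-0.7333,1],[0.1159,0.1184,0,-0.7333,1]]
  ]
}}

```text
clock: 15.85
position: [0.5258, -0.3222, 0.2228]
ee_rot: [0.002, 0.618, 0.786, -0.0]
contact_force: [-0.1, -1.2, 5.3]
width: 0.0211
gripper_force: 26.5
```

Request:
{"op": "move_arm", "data": {
  "deltas": [
    [[0,0,0,0,1],[0,0,0,0,1],[0,0,0,0,1],[0,0,0,0,1],[0,0,0,0,1]]
  ]
}}

```text
clock: 16.35
position: [0.525, -0.3224, 0.2228]
ee_rot: [0.002, 0.619, 0.785, 0.0]
contact_force: [1.1, -0.8, 6.3]
width: 0.0215
gripper_force: 26.5
```

```bash
python3 - <<'E'
from h import *
s=manip.get_state();print(s['contact_force'],s['width'])
p=np.array(s['position']);v=p[:2]-S;print(np.hypot(*v),np.degrees(np.arctan2(v[1],v[0])));out=[]
for d in np.arange(8,90,8):
    t=-np.radians(d);out.append([*(S+[v[0]*np.cos(t)-v[1]*np.sin(t),v[0]*np.sin(t)+v[1]*np.cos(t)]),p[2]])
deltas(out)
E
```

```text
[ 1.12872795 -0.79050648  6.25004288] 0.02147048037907591
0.09578795182025457 -75.81046121749989
pos [ 0.525  -0.3224  0.2228] yaw_y 13.48 tool z [ 0.004 -0.003 -1.   ] clock 16.35
[0.001, -0.0167, -0.0001]
[0.0042, -0.0331, -0.0001]
[0.0097, -0.0488, -0.0002]
[0.0174, -0.0637, -0.0003]
[0.0271, -0.0773, -0.0003]
[0.0385, -0.0895, -0.0004]
[0.0515, -0.0999, -0.0005]
[0.0659, -0.1084, -0.0006]
[0.0813, -0.1149, -0.0007]
[0.0975, -0.1191, -0.0007]
[0.1141, -0.1211, -0.0008]
```

Request:
{"op": "move_arm", "data": {
  "deltas": [
    [[0.001,-0.0167,0,0.0667,1],[0.0042,-0.0331,0,0.1333,1],[0.0097,-0.0488,0,0.2,1],[0.0174,-0.0637,0,0.2667,1],[0.0271,-0.0773,0,0.3333,1],[0.0385,-0.0895,0,0.4,1],[0.0515,-0.0999,0,0.4667,1],[0.0659,-0.1084,0,0.5333,1],[0.0813,-0.1149,0,0.6,1],[0.0975,-0.1191,0,0.6667,1],[0.1141,-0.1211,0,0.7333,1],[0.1141,-0.1211,0,0.7333,1]]
  ]
}}

```text
clock: 17.55
position: [0.4094, -0.2547, 0.2228]
ee_rot: [0.001, 0.991, 0.135, 0.002]
contact_force: [3.3, -2.1, 6.6]
width: 0.0215
gripper_force: 26.5
```

Request:
{"op": "move_arm", "data": {
  "deltas": [
    [[0,0,0,0,1],[0,0,0,0,1],[0,0,0,0,-1],[0,0,0,0,-1],[0,0,0,0,-1],[0,0,0,0,-1],[0,0,0,0,-1],[0,0,-0.04,0,-1],[0,0,-0.09,0,-1],[0,0,-0.14,0,-1],[0,0,-0.18,0,-1],[0,0,-0.18,0,-1]]
  ]
}}

```text
clock: 18.75
position: [0.4097, -0.2566, 0.37]
ee_rot: [0.004, 0.991, 0.135, 0.003]
contact_force: [-0.6, -0.3, 0.1]
width: 0.0857
gripper_force: 0.0
```

Request:
{"op": "move_arm", "data": {
  "deltas": [
    [[-0.187,0.208,0,0,-1],[-0.187,0.208,0,0,-1],[-0.187,0.208,0,0,-1],[-0.187,0.208,0,0,-1],[-0.187,0.208,0,0,-1],[-0.187,0.208,0,0,-1],[-0.187,0.208,0,0,-1],[-0.187,0.208,0,0,-1]]
  ]
}}

```text
clock: 19.55
position: [0.3088, -0.4543, 0.3648]
ee_rot: [-0.001, 0.991, 0.135, 0.0]
contact_force: [0.4, 0.2, -0.2]
width: 0.0855
gripper_force: 0.0
```

```bash
python3 - <<'E'
from h import *
for n,box in(("scene",(165,198,200,240)),("top",(505,245,545,290))):
    im=manip.get_image(n);h=cv2.cvtColor(im,cv2.COLOR_RGB2HSV);m=cv2.inRange(h,(8,140,190),(22,255,255))
    k=np.zeros_like(m);x0,y0,x1,y1=box;k[y0:y1,x0:x1]=m[y0:y1,x0:x1]
    q,l,s,c=cv2.connectedComponentsWithStats(k);i=1+np.argmax(s[1:,4]);print(n,s[i],c[i])
    ref=cv2.imread("pics/s7.png")
    cv2.imwrite(f"pics/end_{n}.png",im[:,:,::-1])
im=cv2.imread("pics/end_scene.png");t=cv2.imread("pics/end_top.png")
cv2.imwrite("pics/s8.png",np.hstack([cv2.resize(im[200:280,150:230],None,fx=5,fy=5,interpolation=2),cv2.resize(t[205:285,470:550],None,fx=5,fy=5,interpolation=2)]))
d=cv2.absdiff(cv2.imread("pics/s8.png"),ref);print("diff to s7",d.mean(),(d.max(2)>60).mean())
E
```

```text
scene [170 205  11   8  67] [174.86567164 208.34328358]
top [521 264  12  14  37] [524.21621622 270.78378378]
diff to s7 4.5649041666666665 0.0057875
```

The end state matches the upright picture: free end at scene (175,208), nearly no difference from before. I'm handing it in.

```bash
python3 -c "
from rig import manip
print(manip.sign_off())"
```

```text
the job is handed in; nothing more can be done
None
```

I handed the job in: the square mill's grip stands upright on its stop, its crank rests about 88° clockwise, the arm is clear, and I kept off the round mill; the first unfold stopped about 12° short, so I pushed the grip to its stop, turned the crank back and repeated the quarter turn.

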